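# Close the striker holder with its drilled keeper

### The arm

A 7-joint arm with a two-finger parallel gripper is mounted at the origin on the work surface. World frame = base frame: x ahead of the robot, y to its left, z up, the work surface at z = 0. Lengths are in m, angles in rad, forces in N, time in s.
With the tool pointing down it reaches from about 0.425 to 0.95 m from the base axis. Payload 16.7 kg.
Tool frame: the origin (TCP) lies at the very end of the fingers, on their centre line; the grasp point (between the pads) lies 19 mm behind it; y points along the fingers, x is the direction in which the jaws open and shut, and the axes are right-handed (so a half turn about y gives the same grasp; the last joint's range is limited). The gripper opens to 94 mm and grips with 3 to 60 N. Pads are 16 mm wide; open, the fingers measure 119 mm over their backs; the gripper's body (75 mm by 177 mm) begins 78 mm behind the grasp point.
Start: joints at [1.147, 0.426, 0.074, 1.606, -0.034, 1.111, -0.067], TCP at [0.182, -0.65, 0.171] pointing down, gripper open.
Joint ranges: [-2.85, 2.85], [-0.5, 2.14], [-1.23, 1.37], [0.21, 2.46], [-1.02, 4.16], [0.16, 2.05], [-2.73, 2.73]. Speed limits (rad/s): [1.89, 1.89, 2.39, 2.39, 3.01, 3.01, 3.01].

### API

Orientations are given as a unit quaternion [w, x, y, z].
In Python, from rig import monitor, cams, order gives the robot as it stands. The module is installed in compiled form; this text tells all that it offers.
- The arm moves only by the tool jog_arm, never from a script. Its argument "targets" is a list that holds one entry, the list of rows, each a list of 7 numbers: the opening in per cent of the stroke, from 0 (shut) to 100 (fully open), then the shift along the tool's x, y, z in units of 40 mm (1.0 is 40 mm), then the turn, a rotation vector about the tool's x, y, z in units of 6 degrees (1.0 is 6 degrees). A call has 1 to 5 rows; each row is the pose to reach, as a shift and turn from the pose measured when the call began, along the tool's axes at that moment; what a row does not reach only later rows make up. A row lasts 1/12 s, in which the tool goes at most 41.7 mm and 7.16 degrees, less where a joint would pass 70% of its speed; a pose out of reach is approached as far as the arm can. A call with a gripper value outside its range is refused whole. The fingers move at their own pace and stop on an object; "newtons" is the grip in N (left out, the last holds). Time passes only in rows, so rows that repeat a pose let the fingers close. It gives the time, the measured TCP pose, the force and the opening at its end, in the units of the state.
- monitor.observe(): the state, without advancing time (a new reading comes with each control period).
- cams.camera(name): name is "scene" or "top" or "wrist"; returns (picture, depth): 420x560x3 uint8, red, green, blue; 420x560 float32, m along the optical axis (not along the pixel's ray), 0 where there is no reading.
- cams.camera_model(name): a dict with "K" (3x3 intrinsics, pixels), "distortion" ([k1, k2, p1, p2, k3] as OpenCV has them; the pictures are not rectified), "position" and "attitude" of the camera in the world; the wrist camera has in their place "T_tool_cam" (4x4, takes a point from camera to tool coordinates, whose origin is the TCP and whose axes are the tool frame's). Camera axes: x right, y up, looking along -z (the intrinsics and any distortion apply to the point x, -y, -z); pixel columns grow to the right and rows downward; lengths in m; the calibration is good to about 2 mm. A picture is of the moment at which its call begins: read the wrist's pose just before it. camera_model takes no time and is no camera call.
- order.hand_in(): hands the job in, once; it reports no verdict.
The state is a dict: "time": time; "joints": joint angles; "qvel": joint speeds; "effort": joint torques, N m; "tcp_pos": TCP position; "ee_rot": TCP orientation; "ft_force": force on the tool from outside, world axes, zero at the start; "wrist_torque": the same for the moment, N m; "finger_gap": finger opening in m.
Only numpy, scipy, OpenCV 4.12 (cv2) and the standard library are available. Lean on these libraries where they do the work, as an engineer would, in place of code of your own. Each camera call takes 0.05 s, during which the arm holds its last target.

### The job

Close up the striker holder: pick up the wooden keeper (the disc with the tall drilled hub), lower it squarely over the holder's tall rod and ease it down without letting it jam, pushing the tight ring on the rod ahead of it, until it lies flat on all five strikers. Hold it home with one firm press of about a kilo and a half for a good half second, never as much as three kilos at any time, then let go of it there. Leave the other things on the board where they are.

Things in the scene. Friction and masses are not known exactly. Their poses are not given: they have to be found in the camera images.
- holder: Striker holder, fixed: dark round silicone base 132 mm across, 17 tall, with five strikers (41 mm discs) wedged in it, their tops level, 20 to 32 above its underside (differs each time and is shown nowhere: feel for it). They give 1 mm under 20 N and chip if the keeper bears on them with 30 N. Origin: centre of the underside, z up.
- rod: Plain steel rod, 12 mm thick with a hemispherical tip, fixed upright in the middle of the holder; its tip is 121 above the holder's underside. Origin: on its axis, level with the holder's underside; z up. The keeper must not jam on it: together with its ring it must not take 25 N from the keeper.
- rod_tip (a point): The very top of the rod, on its axis.
- stop_ring (a joint): Tight grey ring on the holder's rod, 27 mm across, 10 tall: at value q (m) its top is 26 mm + q above the holder's underside. Starts at q 0.020 to 0.045, stays where left, does not come off, slides with a steady drag of about 7 N, and can go down past the lowest striker tops, so it never stops the keeper.
- keeper: Loose wooden keeper: disc 110 mm across, 10 thick, with a round, rubber-sleeved hub 36 thick rising from its middle (the sleeve grips well), 78 tall over all, 0.14 to 0.24 kg. A plain hole 15 wide runs through hub and disc along z. Origin: centre of the underside, z up the hub. Stands on the board hub up. Grip the hub, 10 to 78 above the origin. At home the rod stands out 11 to 23 above the hub.
- tumbler: Bystander (sizes in mm): open steel tumbler, 72 wide, 100 tall; standing on the board. Origin: centre of its underside.
- pen_pot: Bystander (sizes in mm): white ceramic pen pot, 76 wide, 90 tall, with a pen and a pencil standing to 135; standing on the board. Origin: centre of its underside.
- vial: Bystander (sizes in mm): clear plastic vial with a twist cap, 30 wide, 62 tall; standing on the board. Origin: centre of its underside.
- domino_box: Bystander (sizes in mm): closed wooden domino box, 55 x 170 (long along its y), 43 tall; standing on the board. Origin: centre of its underside.
- spare_striker: Bystander (sizes in mm): spare striker, flat disc 41 across, 9 thick; standing on the board. Origin: centre of its underside.
- coin_a: Bystander (sizes in mm): carrom coin, flat disc 31 across, 8 thick; standing on the board. Origin: centre of its underside.
- coin_b: Bystander (sizes in mm): carrom coin, flat disc 31 across, 8 thick; standing on the board. Origin: centre of its underside.
There are look-alikes about, which are no part of the job. Leave any purple look-alike of the keeper alone.

How it is judged:
On the way, in this order (a step that is already met when the one before it is completed fails the run):
1. the keeper is on the rod, square, at least 20 mm of the rod's tip inside it (horizontal distance between keeper and rod_tip below 0.004 m and z of keeper in the frame of holder below 0.101 m and angle between keeper's own z axis and vertical below 0.06 rad), for 0.1 s.
2. the keeper is down and flat and is pressed onto the strikers with more than 7 N (the ring's drag takes the rest of the push) (horizontal distance between keeper and rod_tip below 0.004 m and z of keeper in the frame of holder below 0.034 m and angle between keeper's own z axis and vertical below 0.03 rad and contact force between keeper and holder above 7 N), for 0.3 s.
At the end, for the whole second after the job is handed in: The keeper rests, released and still, on the strikers: underside 16 to 34 mm above the holder's underside, its weight on the strikers (over 0.5 N), within 4 mm of the rod's axis and tilted less than 0.03 rad (horizontal distance between keeper and rod_tip below 0.004 m and z of keeper in the frame of holder between 0.016 and 0.034 m and angle between keeper's own z axis and vertical below 0.03 rad and contact force between keeper and holder above 0.5 N and linear speed of keeper below 0.02 m/s); the robot touches nothing.
It fails at once if the keeper bears on the holder and its strikers with 30 N or more (contact force between keeper and holder above 30 N).
It fails at once if the keeper jams: it bears on the rod and its ring with 25 N or more (contact force between keeper and rod above 25 N).
It fails at once if another thing on the board is moved more than 20 mm (distance of any of tumbler, pen_pot, vial, domino_box, spare_striker, coin_a, coin_b from where it was at the start of the episode above 0.02 m).
It also fails if it takes over 72 s, if anything falls off the work surface, if the arm or the gripper's body presses on something with over 40 N, if the wrist force passes 120 N, or if a joint passes its speed limit or range.

## Working session

There is one attempt and no reset: what is moved stays moved. The work goes in short steps, Python scripts to look and compute and a tool call to move; the robot and the scene stay as the last step left them, time stands still between calls to the robot, and variables do not carry over. Pictures are saved under pics/ and viewed, and the job is handed in when it is done.

Besides the shell and the picture viewer there is one more tool, called after "Call:" by a JSON object that holds its "name" and its "arguments". jog_arm: Moves the arm, as the interface text tells. Its arguments: {"type":"object","properties":{"targets":{"type":"array"},"newtons":{"type":"number"}},"required":["targets"]}

```bash
mkdir -p pics
python3 - <<'E'
from rig import monitor, cams
import cv2,numpy as np
s=monitor.observe()
for k,v in s.items(): print(k,np.round(v,4))
for n in("scene","top","wrist"):
    p,d=cams.camera(n); cv2.imwrite(f"pics/{n}0.png",p[:,:,::-1]); np.save(f"pics/{n}0.npy",d)
    print(n,cams.camera_model(n))
E
```

```text
time 0.0
joints [ 1.1475  0.4268  0.0738  1.6066 -0.0341  1.1108 -0.0671]
qvel [ 0.0018  0.0014  0.0003  0.0008  0.0027  0.0006 -0.0026]
effort [-2.00000e-04 -9.35836e+01  3.66650e+00 -4.54195e+01 -4.89000e-02
  2.02000e-02  2.00000e-04]
tcp_pos [ 0.1824 -0.6494  0.1707]
ee_rot [ 0.5638 -0.5633  0.4275 -0.4267]
ft_force [ 0.5778 -0.2869 -0.2413]
wrist_torque [ 0.0068 -0.0044  0.0393]
finger_gap 0.0939
scene {'K': array([[388.49741311,   0.        , 277.50018116],
       [  0.        , 388.49741311, 204.24842511],
       [  0.        ,   0.        ,   1.        ]]), 'distortion': array([-0.01356639,  0.        ,  0.        ,  0.        ,  0.        ]), 'position': array([ 1.02476802, -0.44098718,  0.68684149]), 'attitude': array([0.83577898, 0.32462825, 0.16595549, 0.41054692])}
top {'K': array([[475.53133305,   0.        , 274.9055355 ],
       [  0.        , 475.53133305, 211.81221121],
       [  0.        ,   0.        ,   1.        ]]), 'distortion': array([0.02475055, 0.        , 0.        , 0.        , 0.        ]), 'position': array([ 0.32538632, -0.11709827,  1.27399176]), 'attitude': array([ 0.71900602,  0.07793666, -0.07582519, -0.68644502])}
wrist {'K': array([[353.20848144,   0.        , 284.37418632],
       [  0.        , 353.20848144, 210.14786018],
       [  0.        ,   0.        ,   1.        ]]), 'distortion': array([-0.03745895,  0.        ,  0.        ,  0.        ,  0.        ]), 'T_tool_cam': array([[ 9.99999215e-01, -1.10495068e-03,  5.90908835e-04,
         9.22440600e-05],
       [ 8.72237301e-04,  2.75266632e-01, -9.61367526e-01,
        -2.12621391e-01],
       [ 8.99606213e-04,  9.61367287e-01,  2.75267379e-01,
         8.04557817e-02],
       [ 0.00000000e+00,  0.00000000e+00,  0.00000000e+00,
         1.00000000e+00]])}
```

View pics/scene0.png

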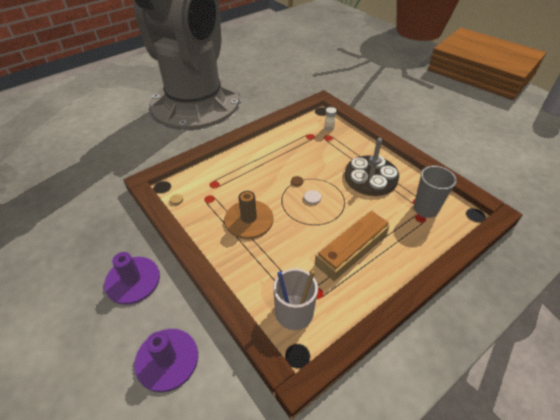

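View pics/top0.png

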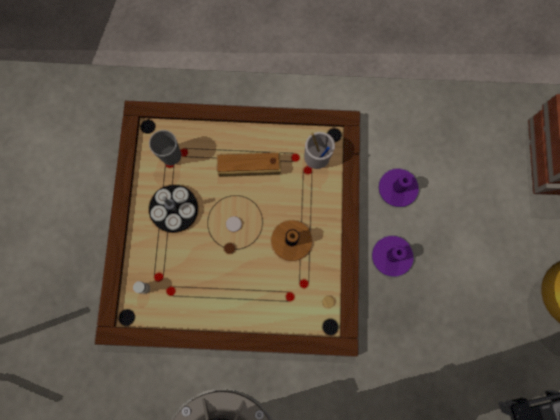

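View pics/wrist0.png

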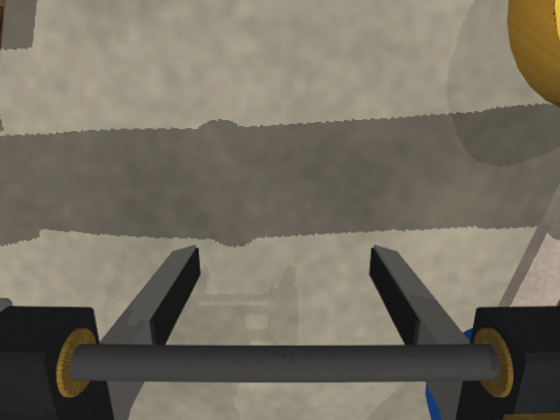

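```bash
cat > h.py <<'E'
import numpy as np,cv2
from scipy.spatial.transform import Rotation as R
from rig import monitor,cams
def rot(q): return R.from_quat(np.r_[q[1:],q[0]])
def campose(n,s=None):
    m=cams.camera_model(n)
    if n!="wrist": return m,rot(m["attitude"]).as_matrix(),np.array(m["position"])
    A=rot(s["ee_rot"]).as_matrix();T=m["T_tool_cam"]
    return m,A@T[:3,:3],A@T[:3,3]+s["tcp_pos"]
def ray(n,uv,s=None):
    m,A,t=campose(n,s)
    q=cv2.undistortPoints(np.array(uv,float).reshape(-1,1,2),m["K"],m["distortion"]).reshape(-1,2)
    return t,np.c_[q[:,0],-q[:,1],-np.ones(len(q))]@A.T
def atz(n,uv,z,s=None):
    t,r=ray(n,uv,s); return t+r*((z-t[2])/r[:,2])[:,None]
def cloud(n,d,s=None):
    v,u=np.mgrid[:420,:560]; t,r=ray(n,np.c_[u.ravel(),v.ravel()],s)
    return (t+r*d.reshape(-1,1)).reshape(420,560,3)
def proj(n,P,s=None):
    m,A,t=campose(n,s); c=(np.atleast_2d(P)-t)@A
    return cv2.projectPoints(np.c_[c[:,0],-c[:,1],-c[:,2]],np.zeros(3),np.zeros(3),m["K"],m["distortion"])[0].reshape(-1,2)
E
python3 - <<'E'
from h import *
s=monitor.observe(); print(rot(s["ee_rot"]).as_matrix().round(3))
for n,boxes in(("top",{"k":(262,205,330,270),"h":(140,175,210,240)}),("scene",{"k":(215,180,285,245),"h":(335,130,405,200)})):
    im=cv2.imread(f"pics/{n}0.png")
    P=cloud(n,np.load(f"pics/{n}0.npy"))
    for k,(a,b,c,d) in boxes.items():
        cv2.imwrite(f"pics/{n}_{k}.png",cv2.resize(im[b:d,a:c],None,fx=8,fy=8,interpolation=cv2.INTER_CUBIC))
        Q=P[b:d,a:c].reshape(-1,3); 
        print(n,k,"z hist",np.histogram(Q[:,2],bins=np.arange(-.01,.16,.01))[0])
        for lo,hi in ((.005,.02),(.02,.05),(.06,.085),(.085,.11),(.09,.13)):
            S=Q[(Q[:,2]>lo)&(Q[:,2]<hi)]
            if len(S)>3: print(lo,hi,len(S),S.mean(0).round(4),S.min(0).round(4),S.max(0).round(4),np.median(S[:,2]).round(4))
E
```

```text
[[ 0.27  -0.     0.963]
 [-0.963  0.001  0.27 ]
 [-0.001 -1.    -0.   ]]
top k z hist [   0    0  971 2503  732   13   10   11   12   13  100   37    0    0
    0    0]
0.005 0.02 971 [ 0.541  -0.1717  0.0183] [ 0.4476 -0.2565  0.0113] [ 0.6288 -0.0716  0.02  ] 0.0186
0.02 0.05 3248 [ 0.535  -0.1634  0.0255] [ 0.4476 -0.256   0.02  ] [ 0.6283 -0.0713  0.0499] 0.0237
0.06 0.085 30 [ 0.5193 -0.152   0.0732] [ 0.5097 -0.17    0.06  ] [ 0.5357 -0.1361  0.0847] 0.0732
0.085 0.11 143 [ 0.5268 -0.152   0.0981] [ 0.5104 -0.1683  0.086 ] [ 0.5437 -0.1353  0.1041] 0.0983
0.09 0.13 137 [ 0.5268 -0.1524  0.0985] [ 0.5104 -0.1683  0.0902] [ 0.5437 -0.1353  0.1041] 0.0984
top h z hist [   0    0  813 1894  649  986   86    0   15   49    6    6    6    6
   13   11]
0.005 0.02 813 [0.603  0.1635 0.0183] [0.5124 0.0658 0.0124] [0.6984 0.2671 0.02  ] 0.0186
0.02 0.05 3529 [0.6014 0.1618 0.0316] [0.5117 0.0649 0.02  ] [0.6968 0.2663 0.05  ] 0.0259
0.06 0.085 58 [0.5967 0.164  0.0813] [0.5868 0.153  0.0742] [0.6105 0.1794 0.0847] 0.0817
0.085 0.11 18 [0.5941 0.1635 0.0964] [0.5852 0.16   0.0853] [0.60
[... 556 characters left out ...]
126 -0.171   0.085 ] [ 0.5495 -0.1361  0.101 ] 0.0976
0.09 0.13 191 [ 0.5322 -0.1547  0.0971] [ 0.5126 -0.171   0.09  ] [ 0.5495 -0.1361  0.101 ] 0.098
scene h z hist [  33   51  957 1701 1131  796   18   11   30   55   17   18   18   19
   23    6]
0.005 0.02 957 [0.5476 0.1926 0.0192] [0.4066 0.0527 0.0162] [0.7005 0.2877 0.02  ] 0.0193
0.02 0.05 3628 [0.5763 0.1883 0.0316] [0.4046 0.0448 0.02  ] [0.6994 0.3312 0.0494] 0.0337
0.06 0.085 90 [0.6044 0.162  0.0778] [0.5886 0.1519 0.0602] [0.6147 0.1776 0.0844] 0.0805
0.085 0.11 41 [0.6038 0.163  0.0985] [0.5973 0.1599 0.0872] [0.6086 0.1701 0.1099] 0.0993
0.09 0.13 72 [0.6035 0.163  0.1102] [0.5971 0.159  0.0903] [0.6086 0.1708 0.129 ] 0.1106
```

View crops.

View pics/top_k.png

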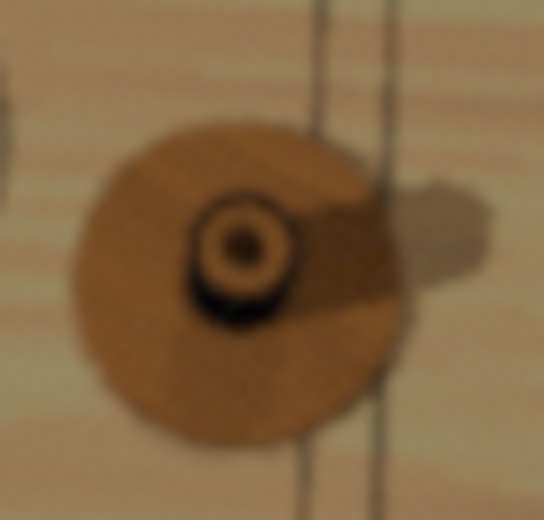

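View pics/scene_k.png

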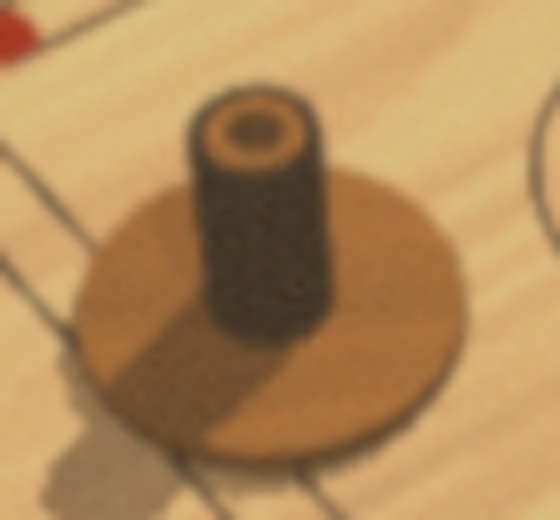

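View pics/top_h.png

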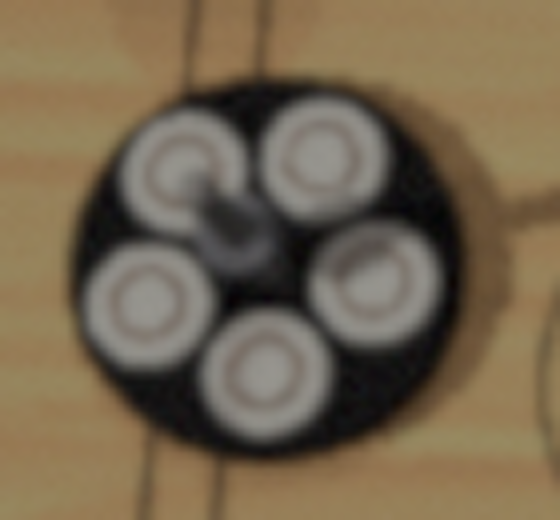

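View pics/scene_h.png

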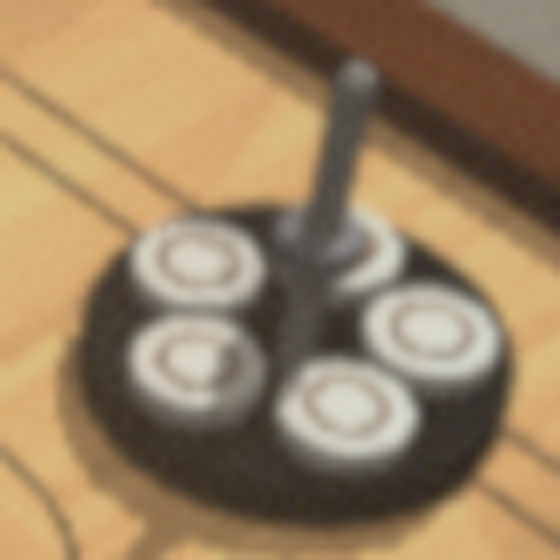

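Run:
```python
from h import *
f=lambda o,p:(np.array(o)+(np.array(p)+.5)/8-.5)
print("hubtop top",atz("top",f((262,205),(243,246)),.098), "scene",atz("scene",f((215,180),(254,130)),.098))
print("disc top",atz("top",f((262,205),(240,284)),.030),"scene", atz("scene",f((215,180),(270,313)),.030))
print("base top",atz("top",f((140,175),(267,269)),.037),"scene",atz("scene",f((335,130),(296,364)),.037))
print("rodtip top",atz("top",f((140,175),(195,182)),.139),"scene",atz("scene",f((335,130),(355,75)),.138))
print("ring top",atz("top",f((140,175),(237,234)),.082))
```

```text
hubtop top [[ 0.52734154 -0.15289932  0.098     ]] scene [[ 0.52871012 -0.15216028  0.098     ]]
disc top [[ 0.52625759 -0.15446567  0.03      ]] scene [[ 0.53283497 -0.15532391  0.03      ]]
base top [[0.59633055 0.16486679 0.037     ]] scene [[0.60764678 0.15866887 0.037     ]]
rodtip top [[0.60028154 0.16616493 0.139     ]] scene [[0.59956905 0.16722293 0.138     ]]
ring top [[0.59753529 0.16528406 0.082     ]]
```

```bash
cat >> h.py <<'E'
RT=np.array([[0,0,1.],[-1,0,0],[0,-1,0]])
def plan(p,Rt=RT):
    s=monitor.observe();A=rot(s["ee_rot"])
    sh=A.inv().apply(np.array(p)-s["tcp_pos"])/.04
    tu=np.degrees((A.inv()*R.from_matrix(Rt)).as_rotvec())/6
    print("t",round(s["time"],2),"tcp",np.round(s["tcp_pos"],4),"F",np.round(s["ft_force"],2),"gap",round(s["finger_gap"],4),"SHIFT",sh.round(3),"TURN",tu.round(3))
E
python3 - <<'E'
from h import *
plan((.50,-.25,.25))
P=cloud("top",np.load("pics/top0.npy"))
for n,(u,v) in dict(tumb=(163,140),pot=(320,150),vial=(140,287),box=(250,165),coin=(230,248)).items(): print(n,P[v,u].round(3))
E
```

```text
t 0.15 tcp [ 0.1824 -0.6495  0.1708] F [ 0.95  0.18 -0.44] gap 0.0941 SHIFT [-7.471 -1.972 10.345] TURN [ 2.000e-03  2.614e+00 -1.000e-02]
tumb [0.776 0.202 0.067]
pot [ 0.78  -0.223  0.031]
vial [0.383 0.217 0.082]
box [ 0.718 -0.035  0.062]
coin [0.498 0.007 0.028]
```

Call:
{"name": "jog_arm", "arguments": {"targets": [[[100,-7.5,-2,10.3,0,2.6,0],[100,-7.5,-2,10.3,0,2.6,0],[100,-7.5,-2,10.3,0,2.6,0],[100,-7.5,-2,10.3,0,2.6,0],[100,-7.5,-2,10.3,0,2.6,0]]]}}

```text
time: 0.57
tcp_pos: [0.3097, -0.4875, 0.2035]
ee_rot: [0.5, -0.5, 0.5, -0.499]
ft_force: [2.0, -0.6, 0.5]
finger_gap: 0.094
```

```bash
python3 -c "
from h import *
plan((.50,-.25,.25));plan((.56,.166,.22))"
```

```text
t 0.57 tcp [ 0.3097 -0.4875  0.2035] F [ 2.04 -0.59  0.46] gap 0.094 SHIFT [-5.933 -1.16   4.762] TURN [ 0.006  0.011 -0.01 ]
t 0.57 tcp [ 0.3097 -0.4875  0.2035] F [ 2.04 -0.59  0.46] gap 0.094 SHIFT [-16.331  -0.401   6.274] TURN [ 0.006  0.011 -0.01 ]
```

Call:
{"name": "jog_arm", "arguments": {"targets": [[[100,-5.9,-1.2,4.8,0,0,0],[100,-5.9,-1.2,4.8,0,0,0],[100,-5.9,-1.2,4.8,0,0,0],[100,-7,-1.2,5.0,0,0,0],[100,-8,-1.2,5.2,0,0,0]]]}}

```text
time: 0.98
tcp_pos: [0.4309, -0.321, 0.233]
ee_rot: [0.5, -0.5, 0.5, -0.499]
ft_force: [-0.1, -0.3, -0.7]
finger_gap: 0.0943
```

```bash
python3 -c "
from h import *
plan((.56,.166,.22))"
```

```text
t 0.98 tcp [ 0.4309 -0.321   0.233 ] F [-0.07 -0.26 -0.66] gap 0.0943 SHIFT [-12.171   0.333   3.243] TURN [ 0.003  0.012 -0.007]
```

Call:
{"name": "jog_arm", "arguments": {"targets": [[[100,-12.2,0.3,3.2,0,0,0],[100,-12.2,0.3,3.2,0,0,0],[100,-12.2,0.3,3.2,0,0,0],[100,-12.2,0.3,3.2,0,0,0],[100,-12.2,0.3,3.2,0,0,0]]]}}

```text
time: 1.4
tcp_pos: [0.4826, -0.1193, 0.228]
ee_rot: [0.5, -0.5, 0.5, -0.5]
ft_force: [1.5, -0.6, 0.2]
finger_gap: 0.0937
```

Call:
{"name": "jog_arm", "arguments": {"targets": [[[100,-7.1,0.2,2.0,0,0,0],[100,-7.1,0.2,2.0,0,0,0],[100,-7.1,0.2,2.0,0,0,0],[100,-7.1,0.2,2.0,0,0,0],[100,-7.1,0.2,2.0,0,0,0]]]}}

```text
time: 1.82
tcp_pos: [0.5385, 0.0814, 0.2225]
ee_rot: [0.5, -0.5, 0.5, -0.5]
ft_force: [1.1, -0.6, -0.6]
finger_gap: 0.094
```

```bash
python3 -c "
from h import *
plan((.56,.166,.22))"
```

```text
t 1.82 tcp [0.5385 0.0814 0.2225] F [ 1.13 -0.56 -0.64] gap 0.094 SHIFT [-2.116  0.065  0.539] TURN [-0.002  0.008 -0.005]
```

Call:
{"name": "jog_arm", "arguments": {"targets": [[[100,-2.1,0.1,1.5,0,0,0],[100,-2.1,0.1,1.5,0,0,0],[100,-2.1,0.1,1.5,0,0,0],[100,-2.1,0.1,1.5,0,0,0],[100,-2.1,0.1,1.5,0,0,0]]]}}

```text
time: 2.23
tcp_pos: [0.5982, 0.1665, 0.2176]
ee_rot: [-0.5, 0.501, -0.5, 0.499]
ft_force: [-0.2, -0.7, 0.4]
finger_gap: 0.0936
```

```bash
python3 -c "
from h import *
plan((.60,.166,.22))
p,d=cams.camera('wrist');cv2.imwrite('pics/w1.png',p[:,:,::-1]);np.save('pics/w1.npy',d)
s=monitor.observe();print(proj('wrist',[[.599,.166,.141]],s))
P=cloud('wrist',d,s)
m=(P[...,2]>.09)&(P[...,2]<.16)&(np.hypot(P[...,0]-.6,P[...,1]-.166)<.03)&(d>0);print(m.sum(),P[m].mean(0) if m.any() else 0, P[m].max(0))
"
```

```text
t 2.23 tcp [0.5982 0.1665 0.2176] F [-0.22 -0.7   0.41] gap 0.0936 SHIFT [ 0.013 -0.059  0.044] TURN [ 0.014  0.025 -0.007]
[[283.53746276 206.17239173]]
285 [0.60056802 0.16487203 0.12658777] [0.60396341 0.17082283 0.14213756]
```

View pics/w1.png

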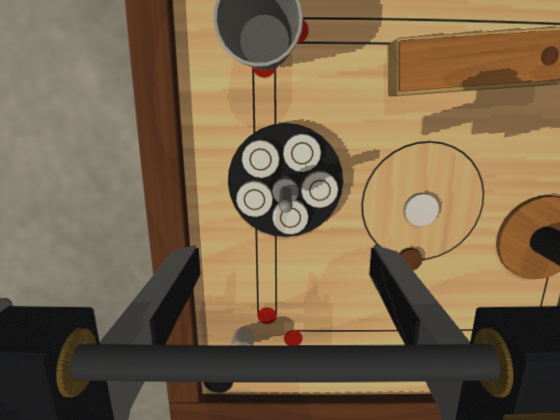

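```bash
python3 -c "
from h import *
s=monitor.observe();A=rot(s['ee_rot'])
for y in (0,-.019,-.04,-.052,-.065): print(y,proj('wrist',[s['tcp_pos']+A.apply([0,y,0])],s))
im=cv2.imread('pics/w1.png');cv2.imwrite('pics/w1c.png',cv2.resize(im[160:230,250:320],None,fx=8,fy=8,interpolation=cv2.INTER_CUBIC))
"
```

```text
0 [[284.44443417 239.42819074]]
-0.019 [[284.41827956 250.85987079]]
-0.04 [[284.38348129 266.0621967 ]]
-0.052 [[284.36004271 276.29707565]]
-0.065 [[284.33096032 288.99110545]]
```

View pics/w1c.png

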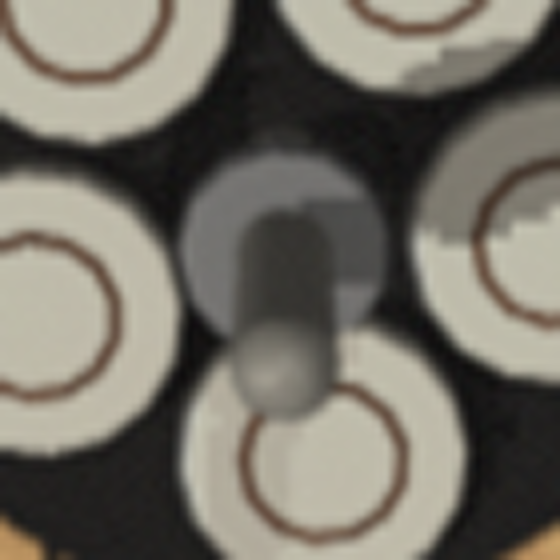

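```bash
python3 -c "
from h import *
s=monitor.observe()
print(atz('wrist',[[285.2,206.2]],.135,s))
plan((.600,.165,.092))
"
```

```text
[[0.59732485 0.16457508 0.135     ]]
t 2.28 tcp [0.5981 0.1652 0.2179] F [ 0.43 -0.35 -0.74] gap 0.0938 SHIFT [0.004 3.148 0.051] TURN [ 0.01   0.012 -0.001]
```

Call:
{"name": "jog_arm", "arguments": {"targets": [[[100,0,1,0,0,0,0],[100,0,1.9,0,0,0,0],[100,0,2.7,0,0,0,0],[100,0,3.15,0,0,0,0],[100,0,3.15,0,0,0,0]]]}}

```text
time: 2.7
tcp_pos: [0.5953, 0.1626, 0.0883]
ee_rot: [-0.498, 0.502, -0.501, 0.499]
ft_force: [-0.4, -0.3, 0.3]
finger_gap: 0.0941
```

Call:
{"name": "jog_arm", "arguments": {"targets": [[[100,0,0,0,0,0,0],[100,0,0,0,0,0,0]]]}}

```text
time: 2.87
tcp_pos: [0.5956, 0.1616, 0.0894]
ee_rot: [-0.498, 0.502, -0.501, 0.5]
ft_force: [-0.8, 1.2, -0.9]
finger_gap: 0.094
```

```bash
python3 -c "
from h import *
s=monitor.observe();plan((.600,.165,.092));print(s['ee_rot'],s['tcp_pos'],s['qvel'].round(3) if hasattr(s['qvel'],'round') else s['qvel'])
p,d=cams.camera('wrist');cv2.imwrite('pics/w2.png',p[:,:,::-1]);np.save('pics/w2.npy',d)
p=p[:,:,::-1];cv2.imwrite('pics/w2c.png',cv2.resize(p[240:310,250:320],None,fx=8,fy=8,interpolation=cv2.INTER_CUBIC))
import json;json.dump({k:np.array(s[k]).tolist() for k in('ee_rot','tcp_pos')},open('pics/w2.json','w'))
"
```

```text
t 2.87 tcp [0.5956 0.1616 0.0894] F [-0.76  1.16 -0.86] gap 0.094 SHIFT [-0.086 -0.065  0.109] TURN [ 0.055 -0.015  0.024]
[-0.49753671  0.50167074 -0.50118317  0.49959896] [0.59560405 0.1615754  0.08942029] [-0.003 -0.011 -0.005 -0.016  0.    -0.001 -0.001]
```

View pics/w2.png

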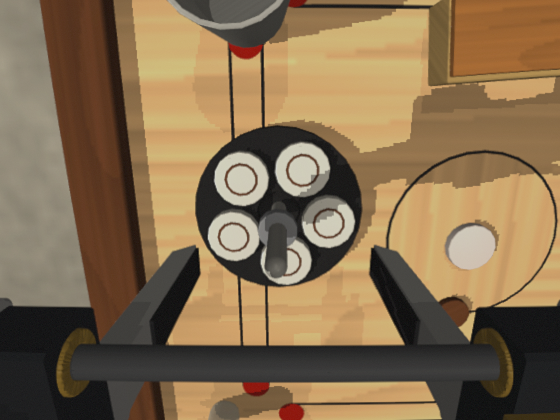

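View pics/w2c.png

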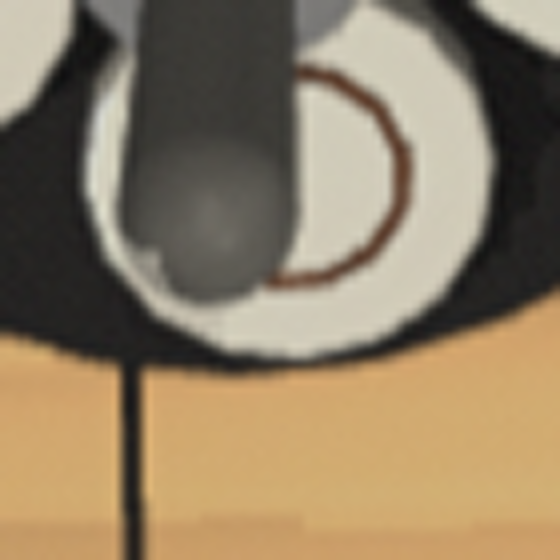

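```bash
python3 -c "
from h import *
import json;s=json.load(open('pics/w2.json'))
p=atz('wrist',[[275.6,266.3]],.135,s);print(p, rot(s['ee_rot']).inv().apply(p-s['tcp_pos']))
P=cloud('wrist',np.load('pics/w2.npy'),s);print(P[266,276],P[272,276])
m=(P[...,2]>.10)&(np.hypot(P[...,0]-.599,P[...,1]-.165)<.015);Q=P[m];print(len(Q),Q.max(0),Q.min(0))
for z in (.1,.11,.12,.13): q=Q[abs(Q[:,2]-z)<.004];print(z,q.mean(0),q.min(0),q.max(0))
plan((.528,-.1528,.20))
"
```

```text
[[0.59834777 0.16621675 0.135     ]] [[-0.00452921 -0.04560632  0.00247578]]
[0.60060953 0.16589983 0.13942429] [0.59770712 0.16590424 0.14026249]
874 [0.60438944 0.17210201 0.14098353] [0.59300619 0.16026792 0.10023285]
0.1 [0.60264665 0.16588545 0.10215126] [0.59926733 0.16064935 0.10023285] [0.6043176  0.17208784 0.10391801]
0.11 [0.6027323  0.16604788 0.11009755] [0.59965283 0.1606861  0.1060224 ] [0.60420819 0.17193014 0.1138779 ]
0.12 [0.6028138  0.16618025 0.12004519] [0.59973932 0.1607444  0.116044  ] [0.60438944 0.17192116 0.12390305]
0.13 [0.60247099 0.16576242 0.13000837] [0.59680104 0.16026792 0.12600533] [0.60403831 0.17210201 0.1339084 ]
t 2.92 tcp [0.596  0.162  0.0899] F [0.23 0.39 0.44] gap 0.094 SHIFT [ 7.878 -2.728 -1.703] TURN [ 0.045 -0.013  0.02 ]
```

Call:
{"name": "jog_arm", "arguments": {"targets": [[[100,0,-1,0,0,0,0],[100,0,-2,0,0,0,0],[100,1,-2.7,-0.2,0,0,0],[100,2,-2.7,-0.4,0,0,0],[100,3,-2.7,-0.7,0,0,0]]]}}

```text
time: 3.33
tcp_pos: [0.5715, 0.0474, 0.2021]
ee_rot: [-0.5, 0.5, -0.499, 0.501]
ft_force: [-0.2, -1.0, -0.1]
finger_gap: 0.0942
```

Call:
{"name": "jog_arm", "arguments": {"targets": [[[100,1,0,-0.2,0,0,0],[100,2,0,-0.4,0,0,0],[100,3,0,-0.6,0,0,0],[100,4,0,-0.8,0,0,0],[100,5,0,-1,0,0,0]]]}}

```text
time: 3.75
tcp_pos: [0.5313, -0.1547, 0.2045]
ee_rot: [-0.501, 0.499, -0.498, 0.502]
ft_force: [0.4, 0.3, 0.4]
finger_gap: 0.094
```

```bash
python3 -c "
from h import *
plan((.528,-.1528,.185))"
```

```text
t 3.75 tcp [ 0.5313 -0.1547  0.2045] F [0.35 0.27 0.38] gap 0.094 SHIFT [-0.05   0.487 -0.085] TURN [-0.044 -0.001  0.023]
```

Call:
{"name": "jog_arm", "arguments": {"targets": [[[100,0,1,0,0,0,0],[100,0,2,-0.1,0,0,0],[100,0,3,-0.1,0,0,0],[100,0,3.7,-0.1,0,0,0],[100,0,3.9,-0.1,0,0,0]]]}}

```text
time: 4.17
tcp_pos: [0.5262, -0.155, 0.046]
ee_rot: [-0.5, 0.5, -0.499, 0.501]
ft_force: [-0.6, -0.4, -0.4]
finger_gap: 0.094
```

Call:
{"name": "jog_arm", "arguments": {"targets": [[[100,0,0,0,0,0,0],[100,0,0,0,0,0,0]]]}}

```text
time: 4.33
tcp_pos: [0.527, -0.1552, 0.0475]
ee_rot: [-0.5, 0.5, -0.499, 0.501]
ft_force: [-0.0, -0.1, -0.4]
finger_gap: 0.0939
```

```bash
cat > w.py <<'E'
from h import *
import sys,json
n,a,b,c,d_=sys.argv[1],*map(int,sys.argv[2:6])
s=monitor.observe();p,d=cams.camera('wrist');p=p[:,:,::-1]
cv2.imwrite(f'pics/{n}.png',p);np.save(f'pics/{n}.npy',d)
cv2.imwrite(f'pics/{n}c.png',cv2.resize(p[b:d_,a:c],None,fx=6,fy=6,interpolation=cv2.INTER_CUBIC))
json.dump({k:np.array(s[k]).tolist() for k in('ee_rot','tcp_pos')},open(f'pics/{n}.json','w'))
plan((.528,-.1528,.046))
E
python3 w.py w3 230 220 340 320
```

```text
t 4.38 tcp [ 0.5276 -0.1553  0.0481] F [-0.04  1.07 -0.64] gap 0.0944 SHIFT [-0.062  0.053  0.011] TURN [-0.038 -0.003  0.022]
```

View pics/w3.png

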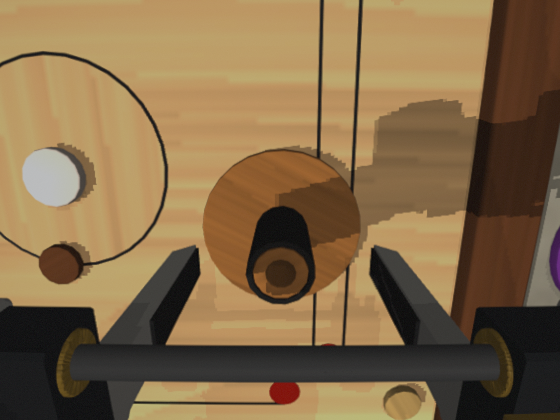

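View pics/w3c.png

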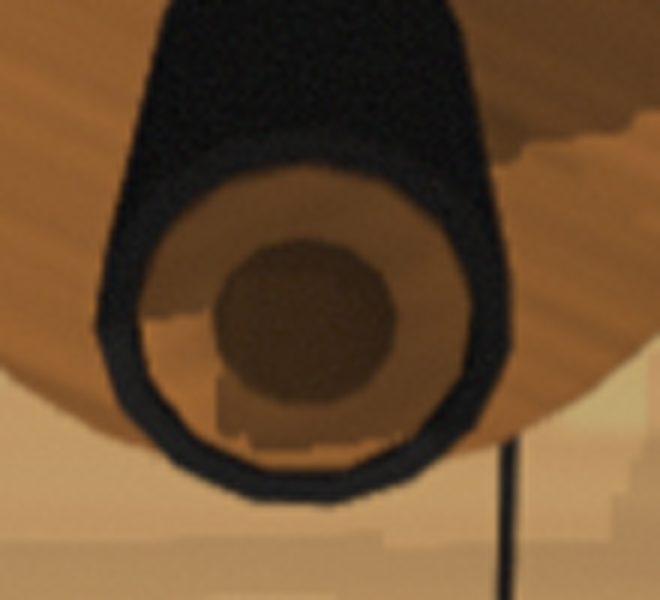

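```bash
python3 -c "
from h import *
import json;s=json.load(open('pics/w3.json'))
P=cloud('wrist',np.load('pics/w3.npy'),s);print(P[295,280],P[258,280],P[230,300])
p=atz('wrist',[[280.5,273.1]],.098,s);print(p, rot(s['ee_rot']).inv().apply(p-s['tcp_pos']))"
```

```text
[ 0.51476128 -0.15283055  0.09664513] [ 0.53577462 -0.15290168  0.09721682] [ 0.54051587 -0.16409334  0.06815088]
[[ 0.52787956 -0.15313799  0.098     ]] [[-0.00195029 -0.05051621  0.00102556]]
```

Call:
{"name": "jog_arm", "arguments": {"targets": [[[100,-0.05,0.03,0.02,-0.04,0,0.02],[60,-0.05,0.03,0.02,-0.04,0,0.02],[30,-0.05,0.03,0.02,-0.04,0,0.02],[20,-0.05,0.03,0.02,-0.04,0,0.02],[10,-0.05,0.03,0.02,-0.04,0,0.02]]], "newtons": 40}}

```text
time: 4.8
tcp_pos: [0.5286, -0.1534, 0.0473]
ee_rot: [-0.5, 0.5, -0.5, 0.5]
ft_force: [-0.6, -0.1, 0.3]
finger_gap: 0.0705
```

Call:
{"name": "jog_arm", "arguments": {"targets": [[[10,0,0,0,0,0,0],[5,0,0,0,0,0,0],[5,0,0,0,0,0,0],[5,0,0,0,0,0,0]]]}}

```text
time: 5.13
tcp_pos: [0.5285, -0.1533, 0.0472]
ee_rot: [-0.5, 0.5, -0.5, 0.5]
ft_force: [1.3, -0.4, -0.2]
finger_gap: 0.0442
```

```bash
python3 w.py w4 230 220 340 320
```

```text
t 5.18 tcp [ 0.5285 -0.1534  0.0472] F [-0.18 -0.16  0.26] gap 0.04 SHIFT [-0.014  0.031 -0.012] TURN [-0.002 -0.004  0.003]
```

View pics/w4.png

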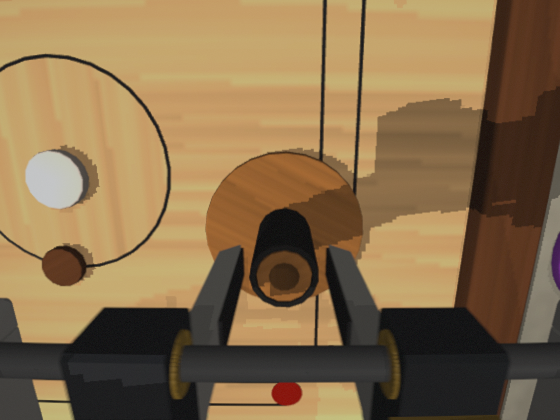

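Fingers are nearly closed and the hub is centred (about col 284). Finish closing.

Call:
{"name": "jog_arm", "arguments": {"targets": [[[5,0,0,0,0,0,0],[5,0,0,0,0,0,0],[5,0,0,0,0,0,0],[5,0,0,0,0,0,0]]]}}

```text
time: 5.52
tcp_pos: [0.5285, -0.1533, 0.0473]
ee_rot: [-0.5, 0.5, -0.5, 0.5]
ft_force: [-1.1, 0.5, 0.3]
finger_gap: 0.0358
```

```bash
python3 w.py w5 230 220 340 320
```

```text
t 5.57 tcp [ 0.5285 -0.1533  0.0472] F [ 0.33  0.06 -0.29] gap 0.0357 SHIFT [-0.013  0.03  -0.012] TURN [-0.002 -0.003  0.003]
```

View pics/w5c.png

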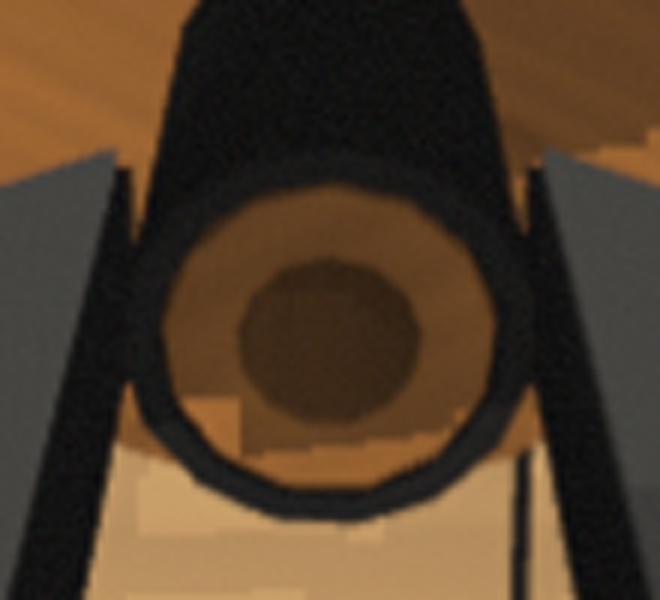

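Call:
{"name": "jog_arm", "arguments": {"targets": [[[5,0,-0.3,0,0,0,0],[5,0,-1,0,0,0,0],[5,0,-2,0,0,0,0],[5,0,-3,0,0,0,0],[5,0,-3.7,0,0,0,0]]]}}

```text
time: 5.98
tcp_pos: [0.529, -0.1532, 0.1995]
ee_rot: [-0.5, 0.499, -0.499, 0.501]
ft_force: [0.6, 1.0, -2.5]
finger_gap: 0.0355
```

Call:
{"name": "jog_arm", "arguments": {"targets": [[[5,0,0,0,0,0,0],[5,0,0,0,0,0,0],[5,0,0,0,0,0,0]]]}}

```text
time: 6.23
tcp_pos: [0.5285, -0.1531, 0.1992]
ee_rot: [-0.5, 0.5, -0.499, 0.501]
ft_force: [0.7, -0.0, -2.6]
finger_gap: 0.0354
```

```bash
sed -i 's/^plan.*/plan((.5984,.1662,.195))/' w.py; python3 w.py w6 230 220 340 320; python3 -c "
from h import *
import json
for n,px in(('w5',(284.6,276.4)),):
  s=json.load(open(f'pics/{n}.json'));p=atz('wrist',[px],.098,s);print(p, rot(s['ee_rot']).inv().apply(p-s['tcp_pos']))"
```

```text
t 6.28 tcp [ 0.5281 -0.1531  0.1985] F [ 0.25  0.36 -2.66] gap 0.0355 SHIFT [-7.982  0.085  1.756] TURN [-0.01  -0.001  0.004]
[[ 0.52782786 -0.15342261  0.098     ]] [[ 0.00011913 -0.05074822 -0.00068584]]
```

View pics/w6c.png

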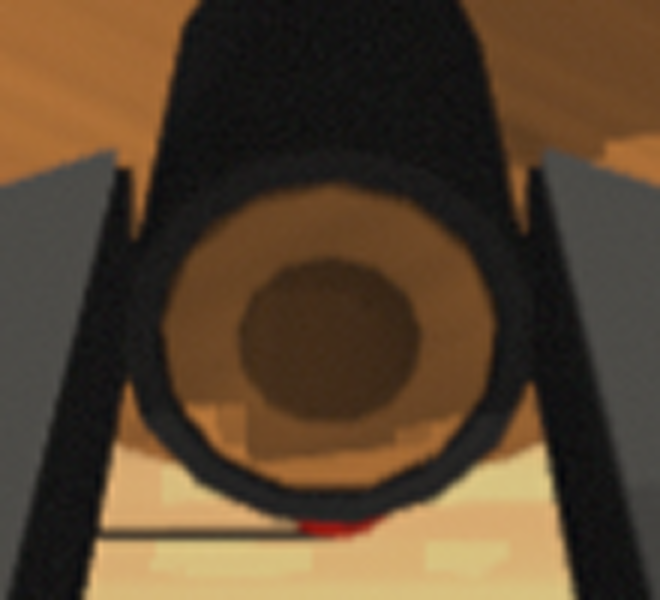

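View pics/w6.png

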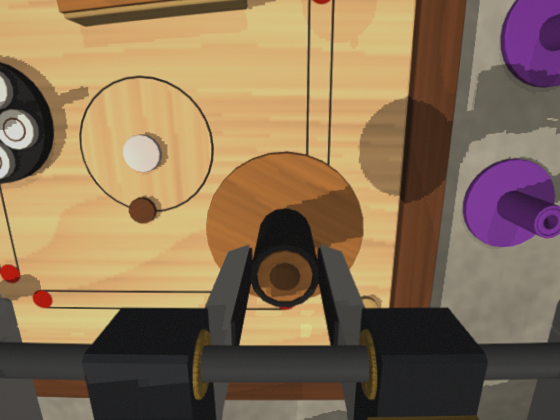

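Call:
{"name": "jog_arm", "arguments": {"targets": [[[5,-1,0,0.2,0,0,0],[5,-2,0,0.4,0,0,0],[5,-3,0,0.7,0,0,0],[5,-4,0,1,0,0,0],[5,-4.9,0,1.2,0,0,0]]]}}

```text
time: 6.7
tcp_pos: [0.5757, 0.0454, 0.1968]
ee_rot: [-0.5, 0.5, -0.5, 0.5]
ft_force: [0.5, -0.3, -1.9]
finger_gap: 0.036
```

```bash
python3 -c "
from h import *
plan((.5991,.1663,.195))"
```

```text
t 6.7 tcp [0.5757 0.0454 0.1968] F [ 0.5  -0.34 -1.87] gap 0.036 SHIFT [-3.021  0.043  0.587] TURN [0.013 0.004 0.001]
```

Call:
{"name": "jog_arm", "arguments": {"targets": [[[5,-1,0,0.2,0,0,0],[5,-2,0,0.4,0,0,0],[5,-2.7,0,0.55,0,0,0],[5,-3.02,0,0.58,0,0,0],[5,-3.02,0,0.59,0,0,0]]]}}

```text
time: 7.12
tcp_pos: [0.5979, 0.1701, 0.1947]
ee_rot: [-0.5, 0.502, -0.5, 0.497]
ft_force: [-1.8, -0.3, -2.9]
finger_gap: 0.0356
```

Call:
{"name": "jog_arm", "arguments": {"targets": [[[5,0,0,0,0,0,0],[5,0,0,0,0,0,0]]]}}

```text
time: 7.28
tcp_pos: [0.5971, 0.169, 0.1933]
ee_rot: [-0.499, 0.503, -0.501, 0.497]
ft_force: [0.2, 0.0, -2.2]
finger_gap: 0.0354
```

```bash
python3 -c "
from h import *
plan((.5991,.1663,.175))
for n in ('scene','top'):
  p,d=cams.camera(n);p=p[:,:,::-1]
  a,b=(300,70) if n=='scene' else (120,140)
  cv2.imwrite(f'pics/{n}1.png',cv2.resize(p[b:b+130,a:a+130],None,fx=4.5,fy=4.5,interpolation=cv2.INTER_CUBIC))
plan((.5991,.1663,.175))"
```

```text
t 7.28 tcp [0.5971 0.169  0.1933] F [ 0.2   0.04 -2.22] gap 0.0354 SHIFT [0.068 0.457 0.052] TURN [ 0.067  0.048 -0.   ]
t 7.38 tcp [0.5977 0.1684 0.1941] F [ 0.34 -0.36 -1.36] gap 0.0353 SHIFT [0.053 0.478 0.038] TURN [ 0.054  0.035 -0.001]
```

View pics/scene1.png

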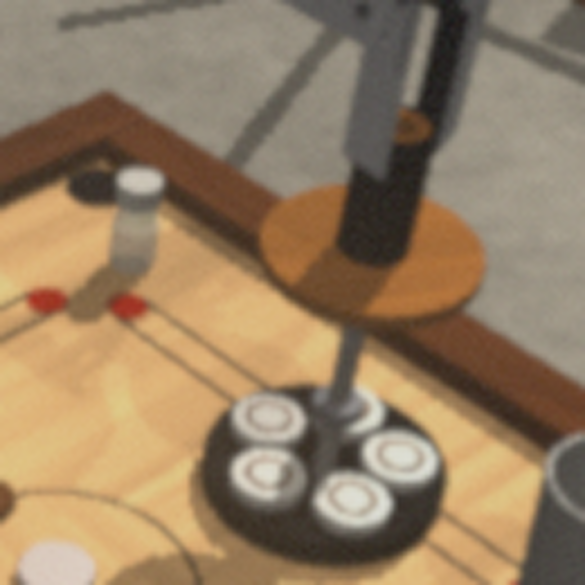

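View pics/top1.png

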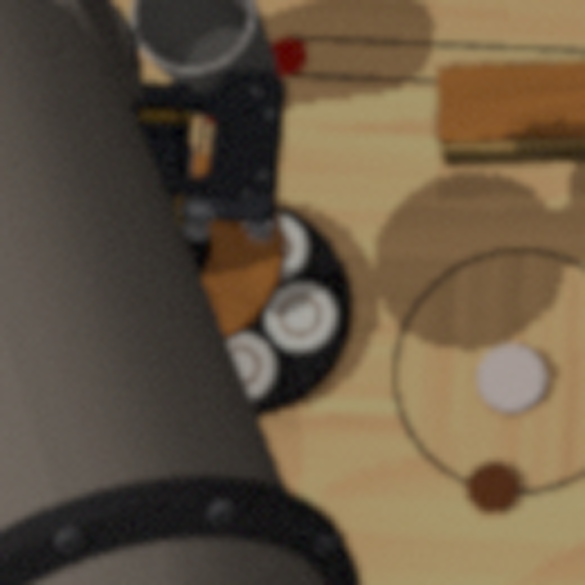

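Call:
{"name": "jog_arm", "arguments": {"targets": [[[5,0.05,0.2,0.04,0.05,0.03,0],[5,0.05,0.2,0.04,0.05,0.03,0],[5,0.05,0.2,0.04,0.05,0.03,0],[5,0.05,0.2,0.04,0.05,0.03,0],[5,0.05,0.2,0.04,0.05,0.03,0]]]}}

```text
time: 7.8
tcp_pos: [0.5994, 0.1663, 0.1863]
ee_rot: [0.5, -0.5, 0.5, -0.5]
ft_force: [-0.1, 0.2, -1.9]
finger_gap: 0.0361
```

```bash
python3 -c "
from h import *
plan((.5991,.1663,.175))"
```

```text
t 7.8 tcp [0.5994 0.1663 0.1863] F [-0.14  0.23 -1.85] gap 0.0361 SHIFT [ 0.     0.283 -0.006] TURN [ 0.001  0.003 -0.002]
```

Call:
{"name": "jog_arm", "arguments": {"targets": [[[5,0,0.08,-0.01,0,0,0],[5,0,0.16,-0.01,0,0,0],[5,0,0.24,-0.01,0,0,0],[5,0,0.32,-0.01,0,0,0],[5,0,0.4,-0.01,0,0,0]]]}}

```text
time: 8.22
tcp_pos: [0.5988, 0.1663, 0.1698]
ee_rot: [-0.5, 0.5, -0.5, 0.5]
ft_force: [0.4, -0.0, -2.3]
finger_gap: 0.0357
```

```bash
python3 -c "
from h import *
plan((.5991,.1663,.165))"
```

```text
t 8.22 tcp [0.5988 0.1663 0.1698] F [ 0.37 -0.01 -2.31] gap 0.0357 SHIFT [0.001 0.121 0.007] TURN [ 0.004  0.004 -0.001]
```

Now into the entry, 1 mm per row.

Call:
{"name": "jog_arm", "arguments": {"targets": [[[5,0,0.03,0.01,0,0,0],[5,0,0.06,0.01,0,0,0],[5,0,0.09,0.01,0,0,0],[5,0,0.12,0.01,0,0,0],[5,0,0.15,0.01,0,0,0]]]}}

```text
time: 8.63
tcp_pos: [0.5993, 0.1664, 0.1638]
ee_rot: [-0.5, 0.5, -0.5, 0.5]
ft_force: [-0.3, 0.1, -1.7]
finger_gap: 0.0352
```

Call:
{"name": "jog_arm", "arguments": {"targets": [[[5,0,0.03,0,0,0,0],[5,0,0.06,0,0,0,0],[5,0,0.09,0,0,0,0],[5,0,0.12,0,0,0,0],[5,0,0.15,0,0,0,0]]]}}

```text
time: 9.05
tcp_pos: [0.5993, 0.1664, 0.1577]
ee_rot: [-0.5, 0.5, -0.5, 0.5]
ft_force: [-0.4, -0.5, -1.9]
finger_gap: 0.0354
```

```bash
python3 -c "
from h import *
plan((.5991,.1663,.165));print(monitor.observe()['wrist_torque'])"
```

```text
t 9.05 tcp [0.5993 0.1664 0.1577] F [-0.36 -0.5  -1.91] gap 0.0354 SHIFT [ 0.002 -0.182 -0.005] TURN [ 0.002  0.004 -0.001]
[0.0029496  0.0401895  0.00418222]
```

Call:
{"name": "jog_arm", "arguments": {"targets": [[[5,0,0.07,0,0,0,0],[5,0,0.14,0,0,0,0],[5,0,0.21,0,0,0,0],[5,0,0.28,0,0,0,0],[5,0,0.35,0,0,0,0]]]}}

```text
time: 9.47
tcp_pos: [0.5992, 0.1663, 0.1433]
ee_rot: [-0.5, 0.5, -0.5, 0.5]
ft_force: [0.7, 0.6, -2.3]
finger_gap: 0.036
```

Call:
{"name": "jog_arm", "arguments": {"targets": [[[5,0,0.07,0,0,0,0],[5,0,0.14,0,0,0,0],[5,0,0.21,0,0,0,0],[5,0,0.28,0,0,0,0],[5,0,0.35,0,0,0,0]]]}}

```text
time: 9.88
tcp_pos: [0.5993, 0.1663, 0.129]
ee_rot: [-0.5, 0.5, -0.5, 0.5]
ft_force: [-0.2, 0.3, -2.4]
finger_gap: 0.0356
```

```bash
python3 -c "
from h import *
plan((.5991,.1663,.165));print(monitor.observe()['wrist_torque'])"; sed -i 's/^plan.*/plan((.5991,.1663,.12))/' w.py; python3 w.py w7 230 220 340 320
```

```text
t 9.88 tcp [0.5993 0.1663 0.129 ] F [-0.18  0.28 -2.37] gap 0.0356 SHIFT [ 0.001 -0.899 -0.004] TURN [ 0.003  0.004 -0.001]
[ 0.09544149  0.02067264 -0.02426181]
t 9.93 tcp [0.599  0.1662 0.1285] F [-0.2   0.09 -2.65] gap 0.0356 SHIFT [-0.001  0.212  0.003] TURN [0.009 0.004 0.001]
```

View pics/w7c.png

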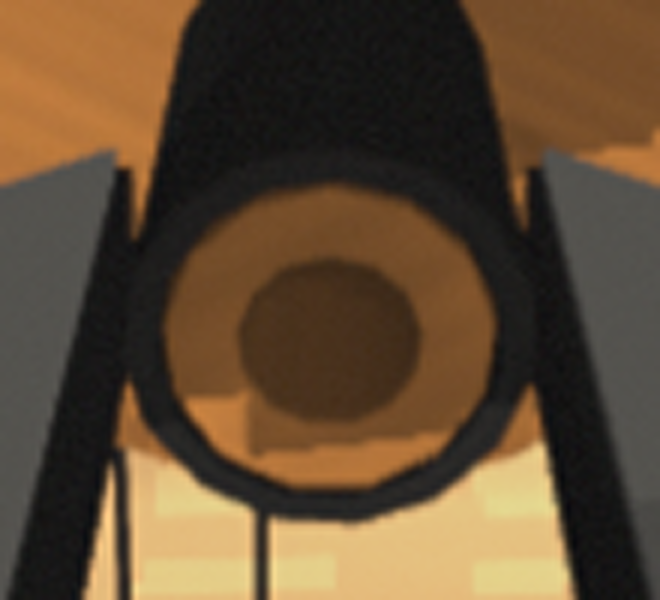

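Call:
{"name": "jog_arm", "arguments": {"targets": [[[5,0,0.07,0,0,0,0],[5,0,0.14,0,0,0,0],[5,0,0.21,0,0,0,0],[5,0,0.28,0,0,0,0],[5,0,0.35,0,0,0,0]]]}}

```text
time: 10.35
tcp_pos: [0.599, 0.1663, 0.1142]
ee_rot: [-0.5, 0.5, -0.5, 0.5]
ft_force: [0.3, 0.2, -2.7]
finger_gap: 0.0356
```

Call:
{"name": "jog_arm", "arguments": {"targets": [[[5,0,0.05,0,0,0,0],[5,0,0.1,0,0,0,0],[5,0,0.15,0,0,0,0],[5,0,0.2,0,0,0,0],[5,0,0.25,0,0,0,0]]]}}

```text
time: 10.77
tcp_pos: [0.5993, 0.1663, 0.1046]
ee_rot: [-0.5, 0.5, -0.5, 0.5]
ft_force: [-1.0, -1.4, 4.9]
finger_gap: 0.0357
```

```bash
python3 -c "
from h import *
plan((.5991,.1663,.10));print(monitor.observe()['wrist_torque'])"
```

```text
t 10.77 tcp [0.5993 0.1663 0.1046] F [-0.95 -1.44  4.91] gap 0.0357 SHIFT [ 0.     0.114 -0.005] TURN [ 0.002  0.003 -0.   ]
[-0.27644287  0.31144545  0.00221019]
```

Call:
{"name": "jog_arm", "arguments": {"targets": [[[5,0,0.05,0,0,0,0],[5,0,0.1,0,0,0,0],[5,0,0.15,0,0,0,0],[5,0,0.2,0,0,0,0],[5,0,0.25,0,0,0,0]]]}}

```text
time: 11.18
tcp_pos: [0.5995, 0.1663, 0.0948]
ee_rot: [0.5, -0.5, 0.5, -0.5]
ft_force: [-1.5, -0.8, 6.4]
finger_gap: 0.0357
```

Call:
{"name": "jog_arm", "arguments": {"targets": [[[5,0,0.05,0,0,0,0],[5,0,0.1,0,0,0,0],[5,0,0.15,0,0,0,0],[5,0,0.2,0,0,0,0],[5,0,0.25,0,0,0,0]]]}}

```text
time: 11.6
tcp_pos: [0.5996, 0.1663, 0.085]
ee_rot: [0.5, -0.5, 0.5, -0.5]
ft_force: [-1.8, -0.7, 5.0]
finger_gap: 0.0358
```

```bash
python3 -c "
from h import *
plan((.5991,.1663,.08));print(monitor.observe()['wrist_torque'])"; python3 w.py w8 230 220 340 320
```

```text
t 11.6 tcp [0.5996 0.1663 0.085 ] F [-1.83 -0.73  5.  ] gap 0.0358 SHIFT [-0.     0.124 -0.014] TURN [-0.006  0.002  0.   ]
[-0.34334179  0.47900424  0.01538843]
t 11.65 tcp [0.5995 0.1663 0.0846] F [-1.82 -0.66  3.48] gap 0.0356 SHIFT [-0.001 -0.885 -0.009] TURN [-0.003  0.002  0.001]
```

View pics/w8c.png

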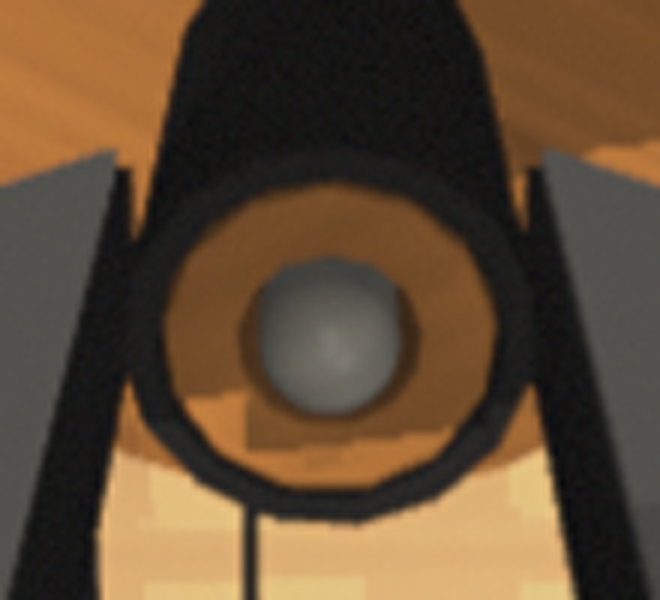

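```bash
python3 -c "
from h import *
import json
for n in('w2','top0','scene0'):
  c='wrist' if n=='w2' else n[:-1]
  s=json.load(open('pics/w2.json'));P=cloud(c,np.load(f'pics/{n}.npy'),s);im=cv2.imread(f'pics/{n}.png')
  r=np.hypot(P[...,0]-.5985,P[...,1]-.166)
  m=(r<.06)&(im.min(2)>120)&(P[...,2]>.03)&(P[...,2]<.06)
  b=(r>.075)&(r<.1)&(P[...,2]<.03)&(P[...,2]>.01)
  print(n,m.sum(),np.percentile(P[m][:,2],[10,50,90]).round(4),np.median(P[b][:,2]).round(4))
"
```

```text
w2 8288 [0.0439 0.0447 0.0456] 0.0193
top0 478 [0.0436 0.0466 0.05  ] 0.0212
scene0 637 [0.0435 0.0455 0.0472] 0.0204
```

Call:
{"name": "jog_arm", "arguments": {"targets": [[[5,0,0.03,-0.01,0,0,0],[5,0,0.06,-0.01,0,0,0],[5,0,0.09,-0.01,0,0,0],[5,0,0.12,-0.01,0,0,0],[5,0,0.15,-0.01,0,0,0]]]}}

```text
time: 12.07
tcp_pos: [0.5992, 0.1663, 0.0786]
ee_rot: [0.5, -0.5, 0.5, -0.5]
ft_force: [-1.0, -0.7, 5.2]
finger_gap: 0.0356
```

Call:
{"name": "jog_arm", "arguments": {"targets": [[[5,0,0.02,0,0,0,0],[5,0,0.03,0,0,0,0],[5,0,0.04,0,0,0,0]]]}}

```text
time: 12.32
tcp_pos: [0.5992, 0.1663, 0.0769]
ee_rot: [0.5, -0.5, 0.5, -0.5]
ft_force: [-1.2, -0.6, 5.1]
finger_gap: 0.036
```

Call:
{"name": "jog_arm", "arguments": {"targets": [[[5,0,0.02,0,0,0,0],[5,0,0.03,0,0,0,0],[5,0,0.04,0,0,0,0]]]}}

```text
time: 12.57
tcp_pos: [0.5992, 0.1663, 0.0753]
ee_rot: [0.5, -0.5, 0.5, -0.5]
ft_force: [-1.4, -0.0, 4.6]
finger_gap: 0.0353
```

Call:
{"name": "jog_arm", "arguments": {"targets": [[[5,0,0.01,0,0,0,0],[5,0,0.02,0,0,0,0],[5,0,0.03,0,0,0,0]]]}}

```text
time: 12.82
tcp_pos: [0.5992, 0.1663, 0.0741]
ee_rot: [0.5, -0.5, 0.5, -0.5]
ft_force: [-0.7, -1.4, 4.0]
finger_gap: 0.0355
```

Call:
{"name": "jog_arm", "arguments": {"targets": [[[5,0,0.01,0,0,0,0],[5,0,0.02,0,0,0,0],[5,0,0.03,0,0,0,0]]]}}

```text
time: 13.07
tcp_pos: [0.5992, 0.1663, 0.0728]
ee_rot: [0.5, -0.5, 0.5, -0.5]
ft_force: [-1.6, -0.8, 5.6]
finger_gap: 0.0355
```

Call:
{"name": "jog_arm", "arguments": {"targets": [[[5,0,0.01,0,0,0,0],[5,0,0.015,0,0,0,0],[5,0,0.02,0,0,0,0]]]}}

```text
time: 13.32
tcp_pos: [0.5992, 0.1663, 0.0723]
ee_rot: [0.5, -0.5, 0.5, -0.5]
ft_force: [-3.1, -1.0, 11.1]
finger_gap: 0.036
```

Call:
{"name": "jog_arm", "arguments": {"targets": [[[5,0,0.01,0,0,0,0],[5,0,0.015,0,0,0,0]]]}}

```text
time: 13.48
tcp_pos: [0.5993, 0.1663, 0.0721]
ee_rot: [-0.5, 0.5, -0.5, 0.5]
ft_force: [-4.7, -1.1, 14.3]
finger_gap: 0.0358
```

```bash
python3 -c "
from h import *
plan((.5992,.1663,.0715));print(monitor.observe()['wrist_torque'])"
```

```text
t 13.48 tcp [0.5993 0.1663 0.0721] F [-4.65 -1.13 14.3 ] gap 0.0358 SHIFT [-0.     0.016 -0.002] TURN [-0.008  0.001  0.001]
[-0.51668312  0.96893214 -0.02476292]
```

Call:
{"name": "jog_arm", "arguments": {"targets": [[[5,0,0.01,0,0,0,0],[5,0,0.015,0,0,0,0]]]}}

```text
time: 13.65
tcp_pos: [0.5994, 0.1664, 0.0721]
ee_rot: [-0.5, 0.5, -0.5, 0.5]
ft_force: [-4.3, -1.8, 14.4]
finger_gap: 0.036
```

Call:
{"name": "jog_arm", "arguments": {"targets": [[[5,0,0.01,0,0,0,0],[5,0,0.02,0,0,0,0],[5,0,0.02,0,0,0,0],[5,0,0.02,0,0,0,0]]]}}

```text
time: 13.98
tcp_pos: [0.5995, 0.1664, 0.0719]
ee_rot: [-0.5, 0.5, -0.499, 0.5]
ft_force: [-4.9, -2.2, 14.7]
finger_gap: 0.0358
```

```bash
python3 -c "
from h import *
plan((.5992,.1663,.0715));print(monitor.observe()['wrist_torque'])"
```

```text
t 13.98 tcp [0.5995 0.1664 0.0719] F [-4.88 -2.22 14.67] gap 0.0358 SHIFT [ 0.002  0.011 -0.007] TURN [-0.015  0.001  0.003]
[-0.56530533  1.14464251  0.04984141]
```

Call:
{"name": "jog_arm", "arguments": {"targets": [[[5,0,0.02,-0.01,0,0,0],[5,0,0.03,-0.015,0,0,0],[5,0,0.03,-0.015,0,0,0],[5,0,0.03,-0.015,0,0,0]]]}}

```text
time: 14.32
tcp_pos: [0.5994, 0.1664, 0.0717]
ee_rot: [-0.501, 0.499, -0.499, 0.501]
ft_force: [-3.5, -3.8, 16.9]
finger_gap: 0.0352
```

```bash
python3 -c "
from h import *
plan((.5992,.1663,.0715));print(monitor.observe()['wrist_torque'])"
```

```text
t 14.32 tcp [0.5994 0.1664 0.0717] F [-3.5  -3.78 16.93] gap 0.0352 SHIFT [ 0.002  0.006 -0.005] TURN [-0.027 -0.001  0.004]
[-0.6924254   1.01662577  0.00784288]
```

Call:
{"name": "jog_arm", "arguments": {"targets": [[[5,0.005,0.035,-0.01,-0.02,0,0],[5,0.005,0.04,-0.01,-0.02,0,0],[5,0.005,0.04,-0.01,-0.02,0,0],[5,0.005,0.04,-0.01,-0.02,0,0],[5,0.005,0.04,-0.01,-0.02,0,0]]]}}

```text
time: 14.73
tcp_pos: [0.5996, 0.1664, 0.0715]
ee_rot: [-0.5, 0.499, -0.499, 0.501]
ft_force: [-5.7, -2.7, 21.6]
finger_gap: 0.0358
```

```bash
python3 -c "
from h import *
plan((.5992,.1663,.0715));print(monitor.observe()['wrist_torque'])"
```

```text
t 14.73 tcp [0.5996 0.1664 0.0715] F [-5.67 -2.66 21.59] gap 0.0358 SHIFT [ 0.003  0.    -0.01 ] TURN [-0.021 -0.001  0.002]
[-0.69959386  1.45423421 -0.02438404]
```

Call:
{"name": "jog_arm", "arguments": {"targets": [[[5,0,0.03,-0.01,-0.02,0,0],[5,0,0.03,-0.01,-0.02,0,0],[5,0,0.03,-0.01,-0.02,0,0],[5,0,0.03,-0.01,-0.02,0,0],[5,0,0.03,-0.01,-0.02,0,0]]]}}

```text
time: 15.15
tcp_pos: [0.5996, 0.1664, 0.0716]
ee_rot: [-0.5, 0.5, -0.5, 0.5]
ft_force: [-5.5, -2.7, 20.3]
finger_gap: 0.035
```

```bash
sed -i 's/^plan.*/plan((.5992,.1663,.0721))/' w.py; python3 w.py w9 230 200 340 300
```

```text
t 15.2 tcp [0.5996 0.1664 0.0716] F [-5.65 -3.56 21.67] gap 0.0357 SHIFT [ 0.003 -0.014 -0.01 ] TURN [-0.012 -0.003  0.003]
```

View pics/w9.png

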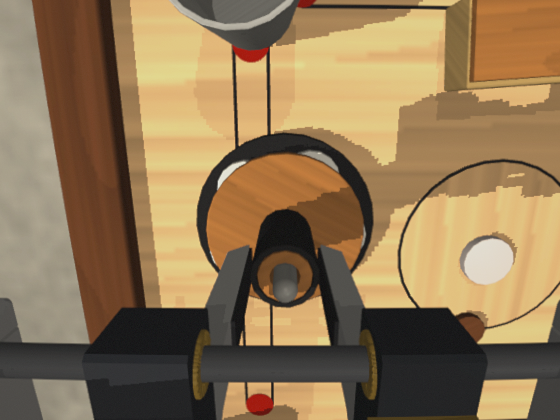

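Call:
{"name": "jog_arm", "arguments": {"targets": [[[5,0,0,-0.01,-0.01,0,0],[5,0,-0.005,-0.015,-0.01,0,0],[5,0,-0.01,-0.015,-0.01,0,0]]]}}

```text
time: 15.45
tcp_pos: [0.5991, 0.1664, 0.0722]
ee_rot: [-0.5, 0.5, -0.5, 0.5]
ft_force: [-1.3, -1.7, 5.6]
finger_gap: 0.036
```

```bash
python3 -c "
from h import *
plan((.5992,.1663,.0721));print(monitor.observe()['wrist_torque'])"
```

```text
t 15.45 tcp [0.5991 0.1664 0.0722] F [-1.27 -1.7   5.58] gap 0.036 SHIFT [0.002 0.003 0.002] TURN [-0.006 -0.003  0.004]
[-0.37711867  0.34085011  0.05052816]
```

Call:
{"name": "jog_arm", "arguments": {"targets": [[[45,0,0,0,0,0,0],[60,0,0,0,0,0,0],[90,0,0,0,0,0,0],[100,0,0,0,0,0,0],[100,0,0,0,0,0,0]]]}}

```text
time: 15.87
tcp_pos: [0.599, 0.1664, 0.072]
ee_rot: [-0.5, 0.5, -0.5, 0.5]
ft_force: [0.0, 0.0, 0.7]
finger_gap: 0.0657
```

Call:
{"name": "jog_arm", "arguments": {"targets": [[[100,0,0,0,0,0,0],[100,0,0,0,0,0,0],[100,0,0,0,0,0,0],[100,0,0,0,0,0,0]]]}}

```text
time: 16.2
tcp_pos: [0.599, 0.1664, 0.072]
ee_rot: [-0.5, 0.5, -0.5, 0.5]
ft_force: [-0.6, 0.5, 0.5]
finger_gap: 0.0915
```

```bash
python3 w.py w10 230 200 340 300
```

```text
t 16.25 tcp [0.5991 0.1664 0.072 ] F [-0.82  0.47  0.32] gap 0.0931 SHIFT [ 0.002 -0.003  0.004] TURN [-0.003 -0.003  0.004]
```

View pics/w10.png

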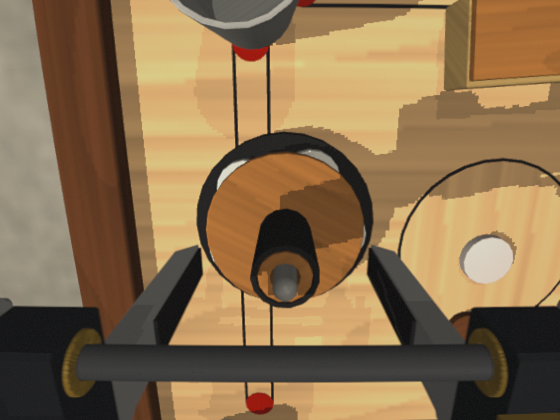

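Call:
{"name": "jog_arm", "arguments": {"targets": [[[100,0,-0.4,0,0,0,0],[100,0,-1.2,0,0,0,0],[100,0,-2.2,0,0,0,0],[100,0,-3.1,0,0,0,0],[100,0,-3.7,0,0,0,0]]]}}

```text
time: 16.67
tcp_pos: [0.5997, 0.1669, 0.2238]
ee_rot: [0.501, -0.499, 0.499, -0.501]
ft_force: [0.0, 0.1, -0.2]
finger_gap: 0.0942
```

Call:
{"name": "jog_arm", "arguments": {"targets": [[[100,0,0,0,0,0,0],[100,0,0,0,0,0,0],[100,0,0,0,0,0,0]]]}}

```text
time: 16.92
tcp_pos: [0.5994, 0.1667, 0.2231]
ee_rot: [0.501, -0.499, 0.499, -0.501]
ft_force: [0.3, -0.0, -0.5]
finger_gap: 0.0941
```

```bash
python3 w.py w11 230 140 340 240; python3 -c "
from h import *
import json
s=json.load(open('pics/w11.json'));P=cloud('wrist',np.load('pics/w11.npy'),s)
r=np.hypot(P[...,0]-.5985,P[...,1]-.1663)
m=(r<.05)&(r>.024)&(P[...,2]>.04)&(P[...,2]<.07);Q=P[m]
c,_,_,_=np.linalg.lstsq(np.c_[Q[:,:2]-[.5985,.1663],np.ones(len(Q))],Q[:,2],rcond=None);print(len(Q),'disc plane slope,z',c)
m=(r<.017)&(r>.009)&(P[...,2]>.11);print('hub top',np.median(P[m][:,2]));b=(r>.075)&(r<.1)&(P[...,2]<.03);print('board',np.median(P[b][:,2]))
"
```

```text
t 16.97 tcp [0.5991 0.1666 0.2224] F [-0.74  0.16 -0.05] gap 0.094 SHIFT [ 7.000e-03  3.758e+00 -2.000e-03] TURN [-0.015 -0.001  0.   ]
4373 disc plane slope,z [0.00029127 0.00075265 0.05467901]
hub top 0.12237448360427666
board 0.019354583256690344
```

View pics/w11.png

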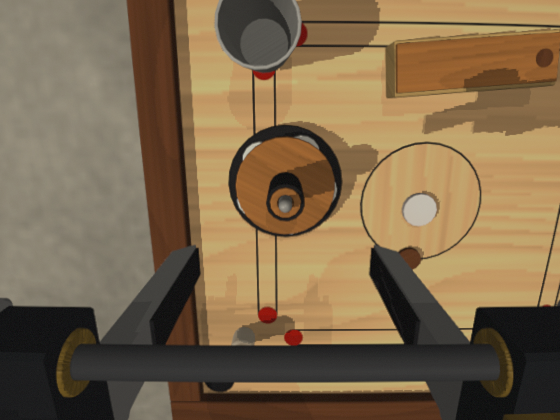

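```bash
python3 -c "
from rig import order
print(order.hand_in())"
```

```text
the job is handed in; nothing more can be done
None
```

The keeper is home on the five strikers, released and flat, and the job is handed in at about 17 s. The hand-in reports no verdict, so the result below rests on my own readings.

- **Lowering:** I gripped the hub, lowered the keeper squarely over the rod and pushed the ring down ahead of it. The wrist read 4 to 6 N on the way down, so nothing jammed.
- **Press:** Contact came with the keeper's underside about 25 mm above the holder's underside. The wrist then read 14 to 22 N for about 1.7 s. For most of the last half second it was 20 to 22 N, about 16 N on the strikers by my estimate, after taking off the ring's drag and adding the keeper's weight.
- **Last checks:** The final wrist picture shows the disc tilted by less than 0.001 rad, its underside about 25 mm up and the rod standing centred in the hub. The gripper is clear, about 80 mm above the rod tip. The things visible in that picture look undisturbed; I took no final picture of the whole board.
- **What was off:** There was a sideways force of up to about 6 N at the wrist during the press. It fell to about 2 N when I eased off and to almost nothing on release.

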